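# Unpack the kiln stack

### The job

Unpack the small kiln stack: stand the blue cup in the middle of the round white plaster disc, lay the brown kiln shelf squarely and centred across the two rails of the plywood stand, with its length along the stand's, and put the cream prop bar into the cream tray and the charcoal one into the charcoal tray, each flat on the tray's floor. Keep the cup upright all the time, set every piece down gently instead of letting it fall, and leave the glaze jar and the brush where they are.

Things in the scene. Friction and masses are not known exactly. Their poses are not given: they have to be found in the camera images.
- cup: Blue glazed cup without handle, open at the top, about 0.15 kg: outer diameter 58 mm at the rim, 52 mm at the foot, 62 mm high, wall 4 mm. It stands upright on the brown kiln shelf, near its middle. Origin: centre of its underside; z up.
- batt: Brown (buff) flat kiln shelf, a rectangular slab 130 x 58 x 12 mm, about 0.2 kg, lying across both prop bars and carrying the cup. Origin: centre of its underside, 40 mm above the bench at the start; x along its 130 mm length, y along its 58 mm width, z up. Between the bars there is a free gap of about 75 mm under its middle, so it can be gripped there across its width.
- bar_cream: Cream coloured square kiln prop bar, 25 x 25 mm, 120 mm long, about 0.17 kg. At the start it lies under one end of the brown shelf, across its length, with about 30 mm of it showing on either side, on a fixed grey slab (170 x 160 x 15 mm) on the bench. The bars lie parallel, about 100 mm apart centre to centre; either may be under either end. Origin: centre of its underside; y along its 120 mm length, z up.
- bar_grey: Charcoal (near black) square kiln prop bar, same size, axes, origin and mass as the cream one, under the other end of the brown shelf.
- pad: Place of the cup: round white plaster disc, diameter 88 mm, 8 mm thick, fixed flat on the bench. Origin: centre of its underside; z up.
- stand: Place of the brown shelf: fixed stand, a plywood base 156 x 84 x 8 mm with two dark steel rails, each 16 mm wide and 84 mm long, running across its length at 50 mm either side of its centre. The rails' tops are 28 mm above the bench (20 mm above the base). Origin: centre of its underside; x along its 156 mm length, y along its 84 mm width (the rails run along y), z up.
- tray_cream: Place of the cream bar: fixed shallow cream tray, outer 57 x 152 mm, inner 49 x 144 mm, floor 6 mm above the bench, rim 11 mm above the bench. Origin: centre of its underside; y along its 152 mm length, z up.
- tray_grey: Place of the charcoal bar: fixed shallow charcoal tray, same size, axes and origin as the cream tray.
- jar: Bystander, leave alone: glaze jar with yellow label and white lid, 60 mm across, 75 mm high, standing beyond the stack. Origin: centre of its underside.
- brush: Bystander, leave alone: flat brush with wooden handle, 170 mm long, lying on the bench beyond the stack, beside the jar. Origin: on the handle's line.

How it is judged (in metres and radians):
At the end, for the whole second after the job is handed in: All released, at rest: cup upright on the disc, within 16 mm of its centre; brown shelf flat on both rails, within 15 mm of centre along and across and 0.2 rad of the stand's length; each bar flat on the floor of its own colour's tray, within 13 mm along and across and 0.2 rad (horizontal distance between cup and pad below 0.016 m and z of cup in the frame of pad between 0.005 and 0.011 m and angle between each of cup, batt, bar_cream, bar_grey's own z axis and vertical below 0.06 rad and x of batt in the frame of stand between -0.015 and 0.015 m and y of batt in the frame of stand between -0.015 and 0.015 m and z of batt in the frame of stand between 0.025 and 0.031 m and angle between the x axis of batt and the x axis of stand, either way round below 0.2 rad and x of bar_cream in the frame of tray_cream between -0.013 and 0.013 m and y of bar_cream in the frame of tray_cream between -0.013 and 0.013 m and z of bar_cream in the frame of tray_cream between 0.003 and 0.009 m and angle between the x axis of bar_cream and the x axis of tray_cream, either way round below 0.2 rad and x of bar_grey in the frame of tray_grey between -0.013 and 0.013 m and y of bar_grey in the frame of tray_grey between -0.013 and 0.013 m and z of bar_grey in the frame of tray_grey between 0.003 and 0.009 m and angle between the x axis of bar_grey and the x axis of tray_grey, either way round below 0.2 rad and linear speed of each of cup, batt, bar_cream, bar_grey below 0.02 m/s and angular speed of each of cup, batt, bar_cream, bar_grey below 0.2 rad/s); the robot touches nothing.
It fails at once if the cup is tipped by more than 0.5 rad (angle between cup's own z axis and vertical above 0.5 rad).
It fails at once if the cup, the shelf or a bar is dropped or thrown (moves faster than 0.6 m/s, a fall of about 18 mm, while the fingers do not touch it) ((linear speed of cup above 0.6 m/s and contact force between cup and the fingers below 0.05 N) or (linear speed of batt above 0.6 m/s and contact force between batt and the fingers below 0.05 N) or (linear speed of bar_cream above 0.6 m/s and contact force between bar_cream and the fingers below 0.05 N) or (linear speed of bar_grey above 0.6 m/s and contact force between bar_grey and the fingers below 0.05 N)).
It fails at once if the jar or the brush is moved by more than 30 mm (distance of any of jar, brush from where it was at the start of the episode above 0.03 m).
It also fails if it takes over 102 s, if anything falls off the work surface, if the arm or the gripper's body presses on something with over 40 N, if the wrist force passes 120 N, or if a joint passes its speed limit or range.

### The arm

A 7-joint arm with a two-finger parallel gripper is mounted at the origin on the work surface. World frame = base frame: x ahead of the robot, y to its left, z up, the work surface at z = 0. Lengths are in m, angles in degrees, forces in N, time in s.
With the tool pointing down it reaches from about 0.4 to 0.925 m from the base axis. Payload 5.6 kg.
Tool frame: the origin (TCP) lies at the very end of the fingers, on their centre line; the grasp point (between the pads) lies 19 mm behind it; z points along the fingers, y is the line along which they close (so a half turn about z gives the same grasp; the last joint's range is limited). The gripper opens to 85 mm and grips with 20 to 120 N. Pads are 22 mm wide; open, the fingers measure 114 mm over their backs; the gripper's body (76 mm by 85 mm) begins 54 mm behind the grasp point. The pads swing forward as they close: fully open they stand 13 mm farther back than shut.
Start: joints at [-73.339, 26.786, -0.665, 91.828, 0.344, 61.387, -3.226], TCP at [0.213, 0.614, 0.231] pointing down, gripper open.
Joint ranges: [-144.91, 144.91], [-17.63, 115.5], [-89.93, 88.59], [15.96, 139.68], [-74.01, 254.01], [8.47, 105.57], [-167.45, 167.45]. Speed limits (degrees/s): [147.25, 147.25, 180, 180, 180, 180, 180].

### API

Orientations are given as a 3x3 rotation matrix whose columns are the frame's x, y, z axes.
In Python, from rig import monitor, eyes, job gives the robot as it stands. The module is installed in compiled form; this text tells all that it offers.
- The arm moves only by the tool arm_command, never from a script. Its argument "motion" is a list of rows, each a list of 7 numbers: the shift along the tool's x, y, z normalised to -1 to 1, where 1 is 25 cm, then the turn, a rotation vector about the tool's x, y, z normalised to -1 to 1, where 1 is pi rad, then the closure, from 0 (fully open) to 1 (shut). In form: [[x, y, z, ax, ay, az, claw], ...]. A call has 1 to 10 rows; each row is the pose to reach, as a shift and turn from the pose commanded when the call began, along the tool's axes at that moment, turning the shorter way round; what a row does not reach only later rows make up. A row lasts 1/8 s, in which the tool goes at most 62.5 mm and 10.7 degrees, less where a joint would pass 70% of its speed; a pose out of reach is approached as far as the arm can. A call with a number of a shift or a turn outside -1 to 1 is refused whole. A call with a gripper value outside its range is refused whole. The fingers move at their own pace and stop on an object; the grip force is fixed at half the most. Time passes only in rows, so rows that repeat a pose let the fingers close. It gives the time, the measured TCP pose, the force, the opening and the grip force at its end, in the units of the state.
- monitor.read_state(): the state, without advancing time (a new reading comes with each control period).
- eyes.grab_frame(name): name is "side" or "top"; returns (picture, depth): 400x640x3 uint8, blue, green, red; 400x640 float32, m along the optical axis (not along the pixel's ray), 0 where there is no reading.
- eyes.calibration(name): a dict with "mtx" (3x3 intrinsics, pixels), "R" (3x3) and "t" (3): a world point X has camera coordinates R X + t. Camera axes: x right, y down, z forward; pixel columns grow to the right and rows downward; lengths in m; the calibration is good to about 2 mm. A picture is of the moment at which its call begins. calibration takes no time and is no camera call.
- job.sign_off(): hands the job in; it is judged then, once.
The state is a dict: "time_s": time; "q": joint angles; "joint_vel": joint speeds; "effort": joint torques, N m; "eef_pos": TCP position; "tcp_rot": TCP orientation; "contact_force": force on the tool from outside, world axes, zero at the start; "wrist_torque": the same for the moment, N m; "finger_gap": finger opening in m; "gripper_force": force on a finger pad.
Only numpy, scipy, OpenCV 4.12 (cv2) and the standard library are available. Lean on these libraries where they do the work, as an engineer would, in place of code of your own. Each camera call takes 0.05 s, during which the arm holds its last target. There are 200 camera calls.

## Working session

There is one attempt and no reset: what is moved stays moved. The work goes in short steps, Python scripts to look and compute and a tool call to move; the robot and the scene stay as the last step left them, time stands still between calls to the robot, and variables do not carry over. Pictures are saved under pics/ and viewed, at most 14 in all, crops included, and the job is handed in when it is done.

Besides the shell and the picture viewer there is one more tool, called after "Emit:" as name(argument=value, ...), one argument or row to a line, values as JSON. arm_command: Moves the arm, as the interface text tells. Scaled input: -1 to 1 covers 25 cm each way for a shift and pi rad each way for a turn. Its arguments: {"type":"object","properties":{"motion":{"type":"array","items":{"type":"array","items":{"type":"number","minimum":-1,"maximum":1}}}},"required":["motion"]}

```bash
mkdir -p pics
python3 - <<'E'
from rig import monitor,eyes
import cv2,numpy as np
s=monitor.read_state(); print(s['time_s'],s['eef_pos'],s['tcp_rot'],s['finger_gap'],s['contact_force'])
for n in('top','side'):
    p,d=eyes.grab_frame(n); cv2.imwrite(f'pics/{n}0.png',p); np.save(f'{n}0.npy',d); c=eyes.calibration(n); print(n,c)
E
```

```text
0.0 [0.21285621 0.61357271 0.23032634] [[-9.44768800e-01  3.27737230e-01 -4.72285218e-04]
 [ 3.27737552e-01  9.44767289e-01 -1.69323330e-03]
 [-1.08735965e-04 -1.75449959e-03 -9.99998455e-01]] 0.08521787194708731 [ 0.00804141  0.23714847 -0.16542839]
top {'mtx': array([[365.09123011,   0.        , 312.89609028],
       [  0.        , 365.09123011, 196.5459005 ],
       [  0.        ,   0.        ,   1.        ]]), 'R': array([[-0.0190939 , -0.99911012,  0.03760844],
       [-0.99113585,  0.0139684 , -0.13211587],
       [ 0.13147297, -0.03979768, -0.99052057]]), 't': array([-0.00509483,  0.59215636,  0.85288018])}
side {'mtx': array([[413.25524408,   0.        , 319.749087  ],
       [  0.        , 413.25524408, 206.66766951],
       [  0.        ,   0.        ,   1.        ]]), 'R': array([[ 0.89992804, -0.4359958 , -0.00609742],
       [-0.31051075, -0.63097479, -0.7109528 ],
       [ 0.30612512,  0.64169968, -0.70321329]]), 't': array([-0.51576844,  0.24710038,  0.92919346])}
```

View pics/top0.png

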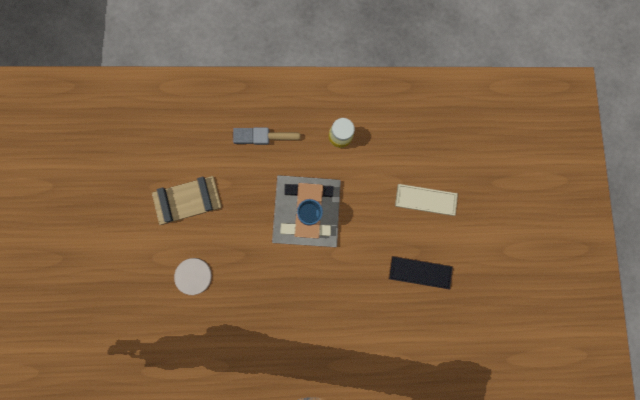

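View pics/side0.png

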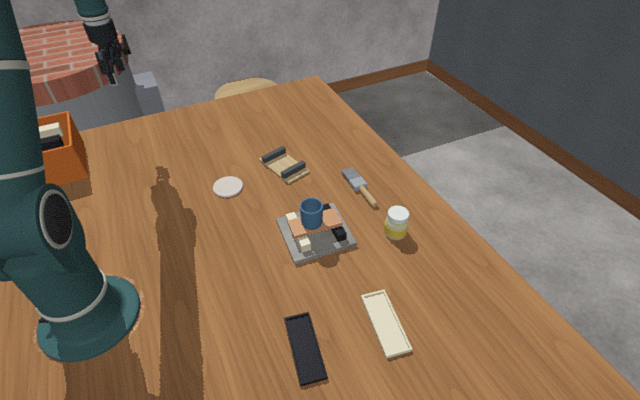

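The top view shows the stack at (310,212), pad (193,277), stand (187,200), cream tray (427,200), charcoal tray (421,272), jar (342,132) and brush (265,136). The cream bar is at the robot's end. I'll enlarge it for the corners.

```bash
cat > h.py <<'E'
import numpy as np,cv2
from rig import monitor,eyes
def w(u,v,z,n='top'):
    c=eyes.calibration(n);K,R,t=c['mtx'],c['R'],c['t']
    d=R.T@np.linalg.solve(K,[u,v,1]);o=-R.T@t
    return o+d*(z-o[2])/d[2]
def crop(src,dst,x0,y0,x1,y1,k):
    p=cv2.imread(src) if isinstance(src,str) else src
    cv2.imwrite(dst,cv2.resize(p[y0:y1,x0:x1],None,fx=k,fy=k,interpolation=cv2.INTER_CUBIC))
E
python3 - <<'E'
from h import *
crop('pics/top0.png','pics/c1.png',145,165,355,305,3.8)
crop('pics/top0.png','pics/c2.png',380,170,480,300,4)
E
```

```text
(no output)
```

View pics/c1.png

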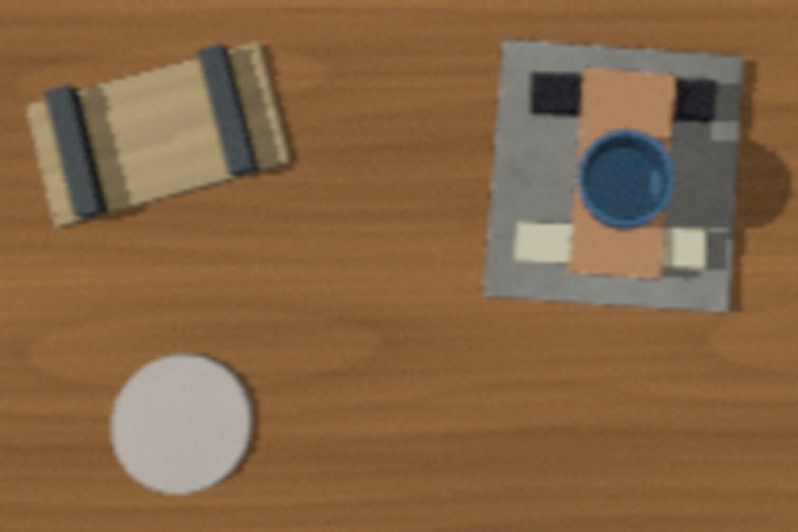

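View pics/c2.png

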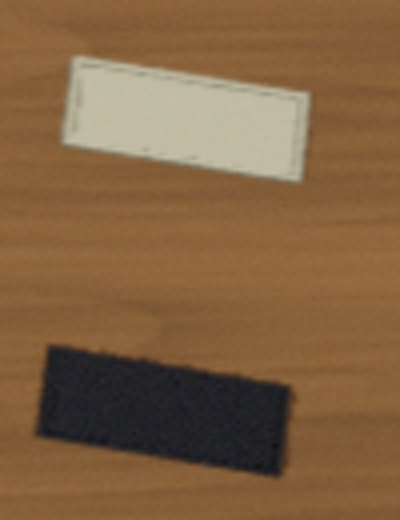

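Run:
```python
from h import *
def q(name,pts,z,k,ox,oy):
    P=np.array([w((a+.5)/k-.5+ox,(b+.5)/k-.5+oy,z)[:2] for a,b in pts])
    c=P.mean(0); print(name,'c',c.round(4),end=' ')
    if len(P)==4:
        e=[P[1]-P[0],P[2]-P[1],P[3]-P[2],P[0]-P[3]]
        a=e[0]-e[2]; b=e[1]-e[3]
        print('sides',(np.linalg.norm(a)/2).round(4),(np.linalg.norm(b)/2).round(4),'yaw01',np.degrees(np.arctan2(a[1],a[0])).round(1),'yaw12',np.degrees(np.arctan2(b[1],b[0])).round(1),end='')
    print()
A=(3.8,145,165);B=(4,380,170)
q('batt',[(583,69),(675,73),(661,278),(570,273)],.052,*A)
q('cup',[(628,178)],.102,*A)
q('cupw',[(581,178),(675,178)],.102,*A)
q('stand',[(47,90),(226,44),(255,171),(80,217)],.028,*A)
q('pad',[(181,424)],.008,*A)
q('grey',[(532,72),(716,81),(714,121),(531,112)],.04,*A)
q('cream',[(516,222),(706,231),(703,269),(514,261)],.04,*A)
q('tcream',[(75,57),(311,92),(302,182),(62,143)],.011,*B)
q('tgrey',[(49,345),(292,386),(282,476),(36,436)],.011,*B)
d=np.load('top0.npy');
for u,v in [(309,192),(309,230),(289,190),(287,229),(193,277),(187,200),(427,200),(421,272)]:
    D=d[v,u];c=eyes.calibration('top');X=c['R'].T@(np.linalg.solve(c['mtx'],[u,v,1])*D-c['t']);print(u,v,X.round(4))
```

```text
batt c [ 0.5581 -0.0031] sides 0.0578 0.1297 yaw01 -93.7 yaw12 175.2
cup c [ 0.5498 -0.005 ] 
cupw c [ 0.5498 -0.005 ] 
stand c [0.5922 0.2978] sides 0.115 0.0854 yaw01 -75.8 yaw12 -165.2
pad c [0.4051 0.2808] 
grey c [ 0.6082 -0.0049] sides 0.1183 0.0261 yaw01 -93.6 yaw12 176.9
cream c [0.5125 0.0053] sides 0.1204 0.0244 yaw01 -93.6 yaw12 175.3
tcream c [ 0.5848 -0.306 ] sides 0.1544 0.0574 yaw01 -99.7 yaw12 169.4
tgrey c [ 0.4024 -0.2805] sides 0.1545 0.0559 yaw01 -100.4 yaw12 169.2
309 192 [ 0.6015 -0.0052  0.0518]
309 230 [ 0.5101 -0.0036  0.0541]
289 190 [0.6089 0.0432 0.0397]
287 229 [0.5138 0.0489 0.0433]
193 277 [0.4033 0.2784 0.0101]
187 200 [0.5916 0.2976 0.0104]
427 200 [ 0.5831 -0.3079  0.0084]
421 272 [ 0.4028 -0.2819  0.008 ]
```

Sizes and heights match what was given. Next a helper that works out move rows.

```bash
cat >> h.py <<'E'
from scipy.spatial.transform import Rotation as Ro
def row(x,y,z,yaw,p=None,R=None):
    """row for TCP at xyz pointing down, tool y at yaw deg (mod 180)"""
    s=monitor.read_state()
    if p is None: p=s['eef_pos']; R=s['tcp_rot']
    a=np.radians(yaw); Y=np.array([np.cos(a),np.sin(a),0]); Z=np.array([0,0,-1.]); T=np.c_[np.cross(Y,Z),Y,Z]
    d=R.T@(np.array([x,y,z])-p)/.25; r=Ro.from_matrix(R.T@T).as_rotvec()/np.pi
    f=max(1,abs(d).max()); print(np.r_[d/f,r].round(3).tolist(),'frac',round(1/f,2))
    return T
def st():
    s=monitor.read_state(); R=s['tcp_rot']; print(round(s['time_s'],2),s['eef_pos'].round(4),'yaw',np.degrees(np.arctan2(R[1,1],R[0,1])).round(1),'q7',s['q'][6].round(0),'gap',round(s['finger_gap'],4),'F',s['contact_force'].round(1),s['gripper_force'])
E
python3 - <<'E'
from h import *
print(w(628/3.8+144.6,178/3.8+164.6,.114))
row(.5487,-.0046,.23,-3.6)
E
```

```text
[ 0.54875353 -0.00454141  0.114     ]
[-1.0, -0.912, 0.002, -0.0, 0.0, 0.414] frac 0.48
```

Emit:
arm_command(
  motion=[
    [-1.0,-0.912,0,0,0,0.2,0],
    [-1.0,-0.912,0,0,0,0.2,0],
    [-1.0,-0.912,0,0,0,0.2,0],
    [-1.0,-0.912,0,0,0,0.2,0],
    [-1.0,-0.912,0,0,0,0.2,0],
    [-1.0,-0.912,0,0,0,0.2,0],
  ],
)

```text
time_s: 0.85
eef_pos: [0.376, 0.313, 0.2312]
tcp_rot: [[-0.568, 0.823, 0.0], [0.823, 0.568, -0.001], [-0.001, -0.0, -1.0]]
contact_force: [-0.8, 1.3, -0.2]
finger_gap: 0.0852
gripper_force: 0.0
```

Run:
```python
from h import *
st(); row(.5487,-.0046,.23,-3.6)
```

```text
0.85 [0.376  0.313  0.2312] yaw 34.6 q7 -6.0 gap 0.0852 F [-0.8  1.3 -0.2] 0.0
[-1.0, -0.106, 0.004, -0.0, 0.0, 0.212] frac 0.7
```

Emit:
arm_command(
  motion=[
    [-1.0,-0.11,0,0,0,0.212,0],
    [-1.0,-0.11,0,0,0,0.212,0],
    [-1.0,-0.11,0,0,0,0.212,0],
    [-1.0,-0.11,0,0,0,0.212,0],
    [-1.0,-0.11,0,0,0,0.212,0],
    [-1.0,-0.11,0,0,0,0.212,0],
  ],
)

```text
time_s: 1.6
eef_pos: [0.4944, 0.0962, 0.2309]
tcp_rot: [[0.057, 0.998, -0.001], [0.998, -0.057, 0.0], [0.0, -0.001, -1.0]]
contact_force: [0.5, 0.7, 0.5]
finger_gap: 0.0853
gripper_force: 0.0
```

Run:
```python
from h import *
st(); row(.5487,-.0046,.18,-3.6)
```

```text
1.6 [0.4944 0.0962 0.2309] yaw -3.3 q7 -11.0 gap 0.0853 F [0.5 0.7 0.5] 0.0
[-0.39, 0.24, 0.203, -0.0, -0.0, 0.002] frac 1.0
```

Emit:
arm_command(
  motion=[
    [-0.39,0.24,0.2,0,0,0,0],
    [-0.39,0.24,0.2,0,0,0,0],
    [-0.39,0.24,0.2,0,0,0,0],
    [-0.39,0.24,0.2,0,0,0,0],
  ],
)

```text
time_s: 2.1
eef_pos: [0.5487, -0.0028, 0.1809]
tcp_rot: [[0.055, 0.998, -0.001], [0.998, -0.055, 0.001], [0.001, -0.001, -1.0]]
contact_force: [0.5, 0.5, -0.4]
finger_gap: 0.0854
gripper_force: 0.0
```

Run:
```python
from h import *
st(); row(.5487,-.0046,.066,-3.6)
for n in('side','top'):
    p,_=eyes.grab_frame(n); cv2.imwrite(f'pics/{n}1.png',p)
a=cv2.imread('pics/side1.png')[120:290,220:440];b=cv2.imread('pics/top1.png')[120:290,220:400]
cv2.imwrite('pics/m1.png',cv2.resize(np.hstack([a,b]),None,fx=2,fy=2))
```

```text
2.1 [ 0.5487 -0.0028  0.1809] yaw -3.1 q7 6.0 gap 0.0854 F [ 0.5  0.5 -0.4] 0.0
[-0.008, 0.001, 0.46, -0.0, -0.0, 0.003] frac 1.0
```

View pics/m1.png

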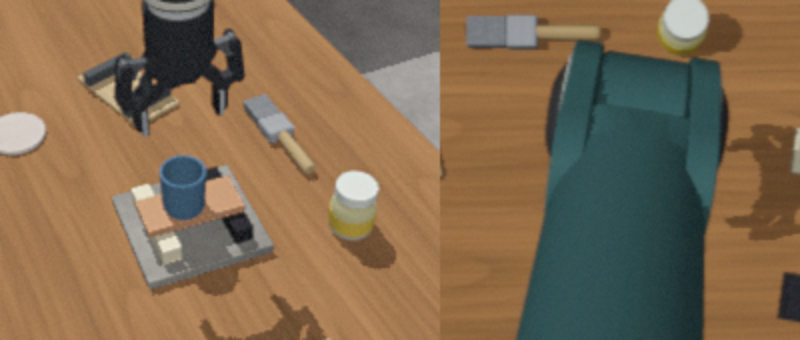

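The side view shows the open fingers above the cup (182,185 in the crop), straddling it along x, with nothing in the way. Going down.

Emit:
arm_command(
  motion=[
    [-0.007,0,0.15,0,0,0,0],
    [-0.007,0,0.3,0,0,0,0],
    [-0.007,0,0.42,0,0,0,0],
    [-0.007,0,0.46,0,0,0,0],
    [-0.007,0,0.46,0,0,0,0.2],
    [-0.007,0,0.46,0,0,0,0.3],
    [-0.007,0,0.46,0,0,0,0.4],
    [-0.007,0,0.46,0,0,0,0.6],
    [-0.007,0,0.46,0,0,0,0.6],
    [-0.007,0,0.46,0,0,0,0.6],
  ],
)

```text
time_s: 3.45
eef_pos: [0.5498, -0.0062, 0.0679]
tcp_rot: [[0.057, 0.998, 0.002], [0.998, -0.057, 0.001], [0.001, 0.002, -1.0]]
contact_force: [-1.6, 1.5, 5.4]
finger_gap: 0.0556
gripper_force: 62.2
```

Run:
```python
from h import *
st()
p,_=eyes.grab_frame('side'); crop(p,'pics/s2.png',250,130,410,290,3)
```

```text
3.45 [ 0.5498 -0.0062  0.0679] yaw -3.3 q7 12.0 gap 0.0556 F [-1.6  1.5  5.4] 62.232009067611216
```

View pics/s2.png

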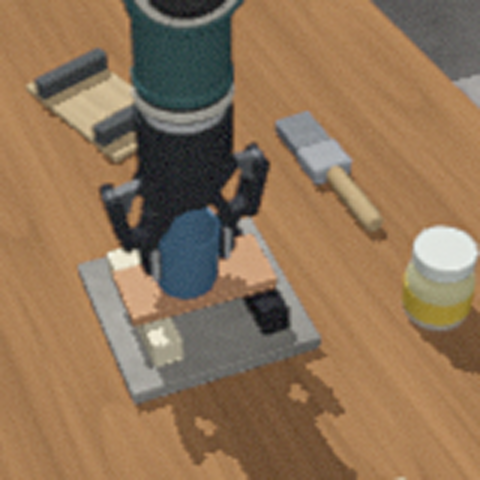

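The fingers hold the cup upright at its lower half, gap 55.6 mm. Lifting it and carrying it to the pad.

Run:
```python
from h import *
row(.5498,-.0062,.15,-3.6)
row(.405,.2795,.15,-3.6)
```

```text
[0.0, 0.001, -0.328, 0.001, -0.0, 0.002] frac 1.0
[1.0, -0.58, -0.296, 0.001, -0.0, 0.002] frac 0.9
```

Emit:
arm_command(
  motion=[
    [0,0,-0.06,0,0,0,0.6],
    [0,0,-0.18,0,0,0,0.6],
    [0,0,-0.33,0,0,0,0.6],
    [0.1,-0.06,-0.33,0,0,0,0.6],
    [0.25,-0.145,-0.33,0,0,0,0.6],
    [0.42,-0.24,-0.33,0,0,0,0.6],
    [0.6,-0.35,-0.33,0,0,0,0.6],
    [0.78,-0.45,-0.33,0,0,0,0.6],
    [0.92,-0.53,-0.33,0,0,0,0.6],
    [1,-0.58,-0.33,0,0,0,0.6],
  ],
)

```text
time_s: 4.75
eef_pos: [0.4177, 0.2536, 0.1499]
tcp_rot: [[0.055, 0.999, 0.001], [0.999, -0.055, 0.002], [0.002, 0.001, -1.0]]
contact_force: [0.5, -0.7, -0.8]
finger_gap: 0.0553
gripper_force: 63.8
```

Run:
```python
from h import *
st()
row(.405,.2795,.06,-3.6)
row(.405,.2795,.025,-3.6)
```

```text
4.75 [0.4177 0.2536 0.1499] yaw -3.1 q7 -28.0 gap 0.0553 F [ 0.5 -0.7 -0.8] 63.75762293973821
[0.1, -0.057, 0.36, 0.0, -0.001, 0.003] frac 1.0
[0.1, -0.057, 0.5, 0.0, -0.001, 0.003] frac 1.0
```

Emit:
arm_command(
  motion=[
    [0.06,-0.03,0.05,0,0,0,0.6],
    [0.1,-0.057,0.15,0,0,0,0.6],
    [0.1,-0.057,0.28,0,0,0,0.6],
    [0.1,-0.057,0.36,0,0,0,0.6],
    [0.1,-0.057,0.36,0,0,0,0.6],
    [0.1,-0.057,0.36,0,0,0,0.6],
  ],
)

```text
time_s: 5.5
eef_pos: [0.4066, 0.277, 0.0593]
tcp_rot: [[0.058, 0.998, 0.001], [0.998, -0.058, 0.0], [0.0, 0.001, -1.0]]
contact_force: [0.6, -0.5, -0.7]
finger_gap: 0.0552
gripper_force: 63.7
```

Run:
```python
from h import *
st()
row(.405,.2795,.0245,-3.6)
for n in('side','top'):
    p,_=eyes.grab_frame(n); cv2.imwrite(f'pics/{n}3.png',p)
a=cv2.imread('pics/side3.png')[90:250,160:320];b=cv2.imread('pics/top3.png')[200:360,110:270]
cv2.imwrite('pics/m3.png',cv2.resize(np.hstack([a,b]),None,fx=2.5,fy=2.5))
```

```text
5.5 [0.4066 0.277  0.0593] yaw -3.3 q7 -25.0 gap 0.0552 F [ 0.6 -0.5 -0.7] 63.743511350312474
[0.01, -0.007, 0.139, 0.0, -0.0, 0.001] frac 1.0
```

View pics/m3.png

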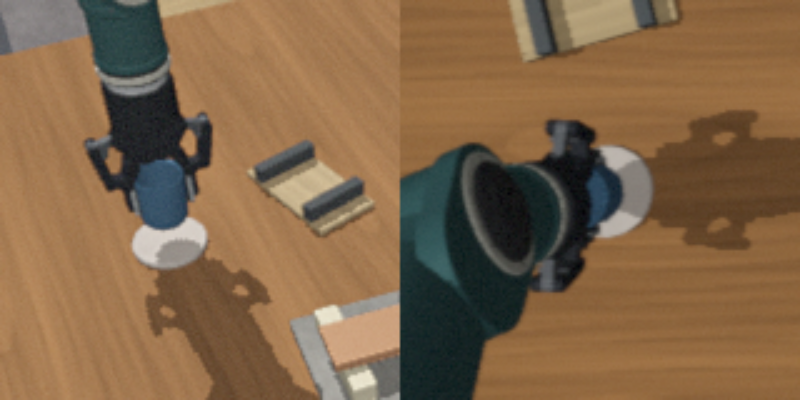

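The cup hangs upright 35 mm over the disc and centred on it in both views.

Emit:
arm_command(
  motion=[
    [0.01,-0.007,0.06,0,0,0,0.6],
    [0.01,-0.007,0.11,0,0,0,0.6],
    [0.01,-0.007,0.13,0,0,0,0.6],
    [0.01,-0.007,0.136,0,0,0,0.6],
    [0.01,-0.007,0.14,0,0,0,0.6],
    [0.01,-0.007,0.14,0,0,0,0.6],
  ],
)

```text
time_s: 6.35
eef_pos: [0.4045, 0.2797, 0.024]
tcp_rot: [[0.058, 0.998, 0.001], [0.998, -0.058, 0.0], [0.0, 0.0, -1.0]]
contact_force: [-0.8, 0.3, -1.3]
finger_gap: 0.055
gripper_force: 63.7
```

Run:
```python
from h import *
st()
```

```text
6.35 [0.4045 0.2797 0.024 ] yaw -3.3 q7 -24.0 gap 0.055 F [-0.8  0.3 -1.3] 63.73999564681071
```

Emit:
arm_command(
  motion=[
    [0,0,0.004,0,0,0,0.6],
    [0,0,0.008,0,0,0,0.6],
    [0,0,0.008,0,0,0,0.6],
  ],
)

```text
time_s: 6.72
eef_pos: [0.4045, 0.28, 0.0238]
tcp_rot: [[0.058, 0.998, -0.0], [0.998, -0.058, 0.002], [0.002, -0.0, -1.0]]
contact_force: [-5.8, -3.6, 21.8]
finger_gap: 0.055
gripper_force: 64.6
```

Emit:
arm_command(
  motion=[
    [0,0,-0.005,0,0,0,0.6],
    [0,0,-0.005,0,0,0,0.3],
    [0,0,-0.005,0,0,0,0.2],
    [0,0,-0.005,0,0,0,0],
    [0,0,-0.005,0,0,0,0],
    [0,0,-0.1,0,0,0,0],
    [0,0,-0.25,0,0,0,0],
    [0,0,-0.42,0,0,0,0],
    [0,0,-0.6,0,0,0,0],
  ],
)

```text
time_s: 7.85
eef_pos: [0.404, 0.2794, 0.1729]
tcp_rot: [[0.057, 0.998, -0.0], [0.998, -0.057, -0.001], [-0.001, -0.0, -1.0]]
contact_force: [0.9, 0.9, -0.2]
finger_gap: 0.0854
gripper_force: 0.0
```

Run:
```python
from h import *
st()
row(.5581,-.0031,.17,86.4)
```

```text
7.85 [0.404  0.2794 0.1729] yaw -3.3 q7 -32.0 gap 0.0854 F [ 0.9  0.9 -0.2] 0.0
[-1.0, 0.623, 0.011, -0.0, 0.0, -0.498] frac 0.92
```

Emit:
arm_command(
  motion=[
    [-1.0,0.623,0,0,0,-0.498,0],
    [-1.0,0.623,0,0,0,-0.498,0],
    [-1.0,0.623,0,0,0,-0.498,0],
    [-1.0,0.623,0,0,0,-0.498,0],
    [-1.0,0.623,0,0,0,-0.498,0],
    [-1.0,0.623,0,0,0,-0.498,0],
    [-1.0,0.623,0,0,0,-0.498,0],
    [-1.0,0.623,0,0,0,-0.498,0],
    [-1.0,0.623,0,0,0,-0.498,0],
    [-1.0,0.623,0,0,0,-0.498,0],
  ],
)

```text
time_s: 9.1
eef_pos: [0.5453, 0.021, 0.1717]
tcp_rot: [[-0.998, 0.066, -0.0], [0.066, 0.998, 0.0], [0.0, 0.0, -1.0]]
contact_force: [-0.3, 0.4, 0.2]
finger_gap: 0.0855
gripper_force: 0.0
```

Run:
```python
from h import *
st()
row(.5585,-.0031,.12,86.2)
p,_=eyes.grab_frame('top'); crop(p,'pics/t4.png',140,160,360,320,3)
```

```text
9.1 [0.5453 0.021  0.1717] yaw 86.2 q7 86.0 gap 0.0855 F [-0.3  0.4  0.2] 0.0
[-0.059, -0.093, 0.207, 0.0, -0.0, 0.0] frac 1.0
```

View pics/t4.png

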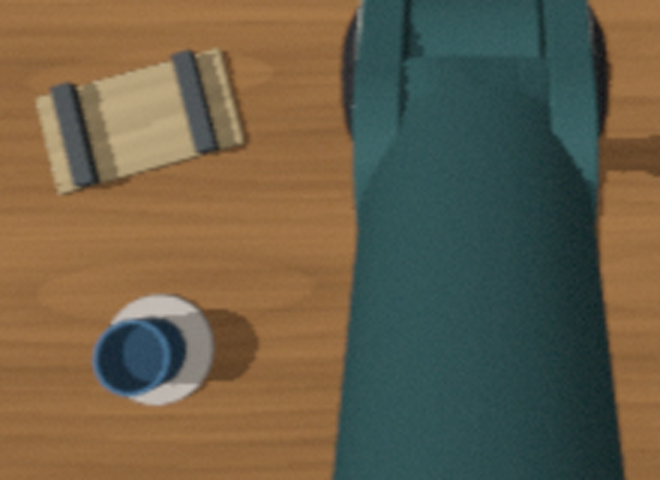

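The cup stands on the disc (rim centre about (140,357) in the crop). Its offset there is mostly parallax, which I'll check by number.

Emit:
arm_command(
  motion=[
    [-0.059,-0.093,0.1,0,0,0,0],
    [-0.059,-0.093,0.2,0,0,0,0],
    [-0.059,-0.093,0.2,0,0,0,0],
    [-0.059,-0.093,0.2,0,0,0,0],
  ],
)

```text
time_s: 9.65
eef_pos: [0.5591, -0.0026, 0.1225]
tcp_rot: [[-0.998, 0.064, 0.001], [0.064, 0.998, 0.0], [-0.001, 0.0, -1.0]]
contact_force: [0.8, -0.3, -0.3]
finger_gap: 0.0855
gripper_force: 0.0
```

Run:
```python
from h import *
st(); print(w(140/3+139.7,357/3+159.7,.07), w(157/3+139.7,350/3+159.7,.008))
row(.5585,-.0031,.030,86.2)
p,_=eyes.grab_frame('side'); crop(p,'pics/s5.png',250,130,410,290,3)
```

```text
9.65 [ 0.5591 -0.0026  0.1225] yaw 86.3 q7 91.0 gap 0.0855 F [ 0.8 -0.3 -0.3] 0.0
[0.40454259 0.27623429 0.07      ] [0.40469748 0.28135738 0.008     ]
[0.002, -0.002, 0.37, 0.0, 0.0, 0.001] frac 1.0
```

View pics/s5.png

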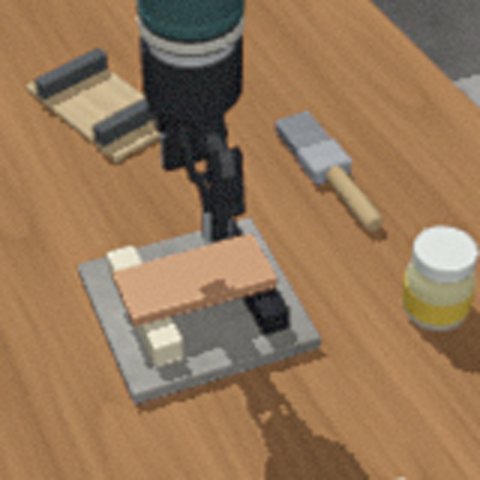

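Run:
```python
from h import *
c=eyes.calibration('side')
for X in [(.5556,-.0453,.135),(.5626,.04,.135),(.5581,-.0031,.052),(.6082,-.064,.04),(.5125,-.055,.04)]:
    p=c['mtx']@(c['R']@X+c['t']);p=p[:2]/p[2];print(X,((p-[250,130])*3).round())
```

```text
(0.5556, -0.0453, 0.135) [213. 239.]
(0.5626, 0.04, 0.135) [176. 171.]
(0.5581, -0.0031, 0.052) [195. 275.]
(0.6082, -0.064, 0.04) [279. 313.]
(0.5125, -0.055, 0.04) [172. 344.]
```

The finger tip, batt centre and bars all show where the projection puts them. Descend and grip.

Emit:
arm_command(
  motion=[
    [0,-0.002,0.12,0,0,0,0],
    [0,-0.002,0.24,0,0,0,0],
    [0,-0.002,0.33,0,0,0,0],
    [0,-0.002,0.37,0,0,0,0],
    [0,-0.002,0.37,0,0,0,0],
    [0,-0.002,0.37,0,0,0,0.2],
    [0,-0.002,0.37,0,0,0,0.3],
    [0,-0.002,0.37,0,0,0,0.6],
    [0,-0.002,0.37,0,0,0,0.6],
    [0,-0.002,0.37,0,0,0,0.6],
  ],
)

```text
time_s: 10.95
eef_pos: [0.5595, -0.0031, 0.0309]
tcp_rot: [[-0.998, 0.064, 0.002], [0.064, 0.998, 0.001], [-0.002, 0.001, -1.0]]
contact_force: [-2.3, 1.1, 6.9]
finger_gap: 0.0568
gripper_force: 63.4
```

Run:
```python
from h import *
st(); row(.5585,-.0031,.15,86.2); T=row(.5922,.2978,.15,14.2)
```

```text
10.95 [ 0.5595 -0.0031  0.0309] yaw 86.3 q7 93.0 gap 0.0568 F [-2.3  1.1  6.9] 63.404728174209595
[0.003, 0.0, -0.477, 0.0, 0.001, 0.001] frac 1.0
[-0.045, 1.0, -0.393, 0.001, 0.0, 0.401] frac 0.83
```

Emit:
arm_command(
  motion=[
    [0,0,-0.04,0,0,0,0.6],
    [0,0,-0.12,0,0,0,0.6],
    [0,0,-0.24,0,0,0,0.6],
    [0,0,-0.36,0,0,0,0.6],
    [0,0,-0.46,0,0,0,0.6],
    [0,0,-0.46,0,0,0,0.6],
  ],
)

```text
time_s: 11.7
eef_pos: [0.5599, -0.0035, 0.1464]
tcp_rot: [[-0.998, 0.064, 0.004], [0.064, 0.998, 0.0], [-0.004, 0.001, -1.0]]
contact_force: [-0.1, 0.9, -1.7]
finger_gap: 0.0563
gripper_force: 64.6
```

Run:
```python
from h import *
st(); row(.5922,.2978,.145,14.2)
p,_=eyes.grab_frame('side'); crop(p,'pics/s6.png',250,100,410,290,3)
```

```text
11.7 [ 0.5599 -0.0035  0.1464] yaw 86.3 q7 90.0 gap 0.0563 F [-0.1  0.9 -1.7] 64.56082463264465
[-0.043, 1.0, 0.006, 0.001, 0.001, 0.401] frac 0.83
```

View pics/s6.png

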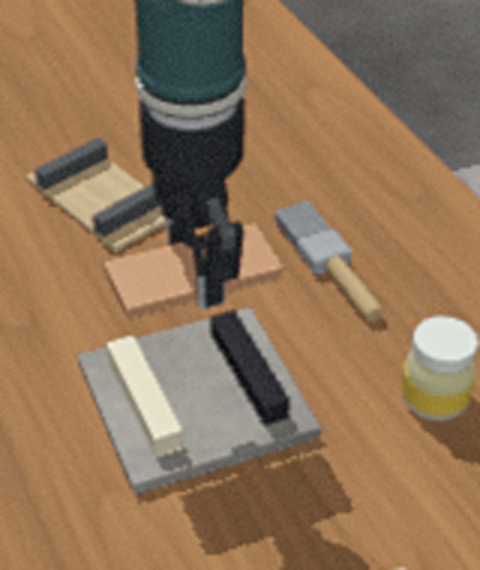

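Emit:
arm_command(
  motion=[
    [0,0.08,0,0,0,0.03,0.6],
    [-0.01,0.2,0,0,0,0.07,0.6],
    [-0.015,0.33,0,0,0,0.12,0.6],
    [-0.02,0.46,0,0,0,0.17,0.6],
    [-0.025,0.59,0,0,0,0.22,0.6],
    [-0.03,0.72,0,0,0,0.27,0.6],
    [-0.035,0.84,0,0,0,0.32,0.6],
    [-0.04,0.93,0,0,0,0.37,0.6],
    [-0.043,1,0,0,0,0.401,0.6],
    [-0.043,1,0,0,0,0.401,0.6],
  ],
)

```text
time_s: 13.0
eef_pos: [0.5839, 0.2468, 0.1423]
tcp_rot: [[-0.249, 0.969, -0.003], [0.969, 0.249, -0.001], [-0.001, -0.003, -1.0]]
contact_force: [-0.3, -0.7, -1.8]
finger_gap: 0.0568
gripper_force: 64.4
```

Run:
```python
from h import *
st(); row(.5926,.2964,.07,14.2)
```

```text
13.0 [0.5839 0.2468 0.1423] yaw 14.4 q7 4.0 gap 0.0568 F [-0.3 -0.7 -1.8] 64.43458557128906
[0.184, 0.084, 0.289, -0.001, 0.0, 0.001] frac 1.0
```

Emit:
arm_command(
  motion=[
    [0.08,0.04,0.03,0,0,0,0.6],
    [0.16,0.075,0.1,0,0,0,0.6],
    [0.184,0.084,0.2,0,0,0,0.6],
    [0.184,0.084,0.27,0,0,0,0.6],
    [0.184,0.084,0.289,0,0,0,0.6],
    [0.184,0.084,0.289,0,0,0,0.6],
  ],
)

```text
time_s: 13.75
eef_pos: [0.5946, 0.2939, 0.0719]
tcp_rot: [[-0.243, 0.97, -0.0], [0.97, 0.243, -0.001], [-0.001, -0.0, -1.0]]
contact_force: [-0.2, 0.4, -1.1]
finger_gap: 0.0564
gripper_force: 64.4
```

Run:
```python
from h import *
st(); row(.5926,.2964,.022,14.2)
p,_=eyes.grab_frame('top'); q,_=eyes.grab_frame('side')
a=p[130:270,120:260]; b=q[80:220,220:360]
cv2.imwrite('pics/m7.png',cv2.resize(np.hstack([a,b]),None,fx=2.8,fy=2.8,interpolation=2))
```

```text
13.75 [0.5946 0.2939 0.0719] yaw 14.1 q7 2.0 gap 0.0564 F [-0.2  0.4 -1.1] 64.38984632492065
[0.012, -0.005, 0.2, -0.0, 0.0, -0.001] frac 1.0
```

View pics/m7.png

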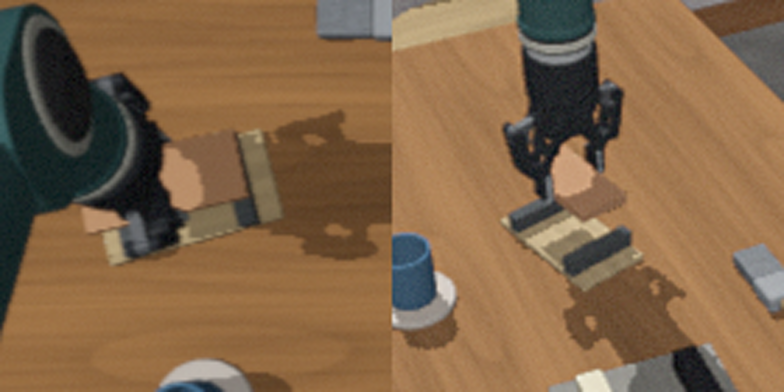

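The shelf hangs level over the stand and parallel to it, with the fingers between the rails. Lowering.

Emit:
arm_command(
  motion=[
    [0.012,-0.005,0.08,0,0,0,0.6],
    [0.012,-0.005,0.15,0,0,0,0.6],
    [0.012,-0.005,0.19,0,0,0,0.6],
    [0.012,-0.005,0.2,0,0,0,0.6],
    [0.012,-0.005,0.204,0,0,0,0.6],
    [0.012,-0.005,0.207,0,0,0,0.6],
    [0.012,-0.005,0.207,0,0,0,0.6],
  ],
)

```text
time_s: 14.72
eef_pos: [0.5927, 0.2978, 0.0207]
tcp_rot: [[-0.245, 0.97, 0.001], [0.97, 0.245, 0.0], [0.0, 0.001, -1.0]]
contact_force: [-0.6, -0.6, -2.2]
finger_gap: 0.0568
gripper_force: 64.5
```

Emit:
arm_command(
  motion=[
    [0,0,0.004,0,0,0,0.6],
    [0,0,0.008,0,0,0,0.6],
    [0,0,0.008,0,0,0,0.6],
  ],
)

```text
time_s: 15.1
eef_pos: [0.5925, 0.2978, 0.0189]
tcp_rot: [[-0.245, 0.97, 0.0], [0.97, 0.245, 0.0], [0.0, 0.0, -1.0]]
contact_force: [-2.2, -1.0, 3.7]
finger_gap: 0.0566
gripper_force: 65.0
```

Emit:
arm_command(
  motion=[
    [0,0,0,0,0,0,0.3],
    [0,0,0,0,0,0,0.2],
    [0,0,0,0,0,0,0],
    [0,0,0,0,0,0,0],
    [0,0,-0.05,0,0,0,0],
    [0,0,-0.2,0,0,0,0],
    [0,0,-0.4,0,0,0,0],
    [0,0,-0.55,0,0,0,0],
  ],
)

```text
time_s: 16.1
eef_pos: [0.5931, 0.2978, 0.159]
tcp_rot: [[-0.245, 0.97, 0.002], [0.97, 0.245, 0.001], [0.001, 0.003, -1.0]]
contact_force: [0.7, 0.6, -0.3]
finger_gap: 0.0854
gripper_force: 0.0
```

Run:
```python
from h import *
st(); row(.5125,.0053,.15,-3.6)
```

```text
16.1 [0.5931 0.2978 0.159 ] yaw 14.2 q7 -0.0 gap 0.0854 F [ 0.7  0.6 -0.3] 0.0
[-1.0, -0.567, 0.032, 0.001, -0.0, 0.099] frac 0.95
```

Run:
```python
from h import *
p,_=eyes.grab_frame('top'); crop(p,'pics/t8.png',255,165,355,255,6)
```

```text
(no output)
```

View pics/t8.png

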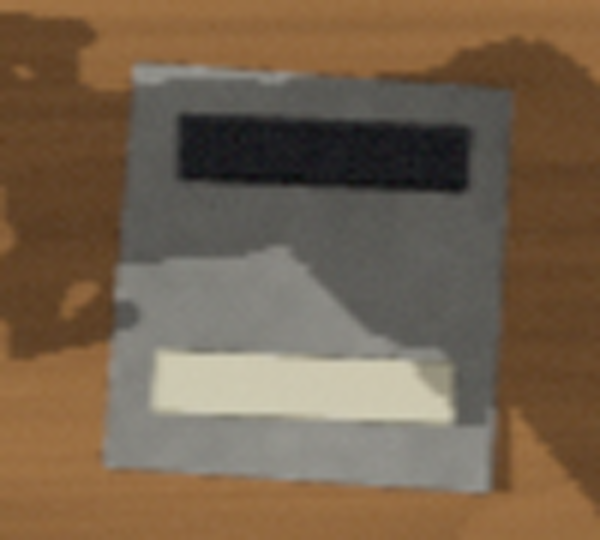

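Both bars lie free on the slab: charcoal spans (178,114)–(470,190) in the crop and cream (153,350)–(455,424).

Run:
```python
from h import *
for n,P in dict(grey=[(178,114),(470,125),(468,188),(178,177)],cream=[(155,350),(455,362),(453,424),(152,411)]).items():
    Q=np.array([w(a/6+254.6,b/6+164.6,.04)[:2] for a,b in P]); e=Q[1]+Q[2]-Q[0]-Q[3]
    print(n,Q.mean(0).round(4),np.linalg.norm(e)/2,np.degrees(np.arctan2(e[1],e[0])))
row(.5125,.0053,.15,-3.6)
```

```text
grey [ 0.6088 -0.0046] 0.11879430627204406 -92.95546603716987
cream [0.5131 0.005 ] 0.12088944727312223 -93.37499969005128
[-1.0, -0.577, 0.045, 0.003, -0.001, 0.099] frac 0.95
```

Emit:
arm_command(
  motion=[
    [-1.0,-0.567,0.03,0,0,0.099,0],
    [-1.0,-0.567,0.03,0,0,0.099,0],
    [-1.0,-0.567,0.03,0,0,0.099,0],
    [-1.0,-0.567,0.03,0,0,0.099,0],
    [-1.0,-0.567,0.03,0,0,0.099,0],
    [-1.0,-0.567,0.03,0,0,0.099,0],
    [-1.0,-0.567,0.03,0,0,0.099,0],
  ],
)

```text
time_s: 17.02
eef_pos: [0.5167, 0.0215, 0.1488]
tcp_rot: [[0.063, 0.998, 0.001], [0.998, -0.063, 0.001], [0.001, 0.001, -1.0]]
contact_force: [0.7, -0.4, 0.2]
finger_gap: 0.0857
gripper_force: 0.0
```

Run:
```python
from h import *
st(); row(.513,.005,.1,-3.0); row(.513,.005,.027,-3.0)
```

```text
17.02 [0.5167 0.0215 0.1488] yaw -3.6 q7 8.0 gap 0.0857 F [ 0.7 -0.4  0.2] 0.0
[-0.067, -0.011, 0.195, 0.0, -0.0, -0.003] frac 1.0
[-0.067, -0.011, 0.487, 0.0, -0.0, -0.003] frac 1.0
```

Emit:
arm_command(
  motion=[
    [-0.067,-0.011,0.12,0,0,-0.003,0],
    [-0.067,-0.011,0.24,0,0,-0.003,0],
    [-0.067,-0.011,0.36,0,0,-0.003,0],
    [-0.067,-0.011,0.46,0,0,-0.003,0],
    [-0.067,-0.011,0.505,0,0,-0.003,0],
    [-0.067,-0.011,0.505,0,0,-0.003,0.4],
    [-0.067,-0.011,0.505,0,0,-0.003,0.7],
    [-0.067,-0.011,0.505,0,0,-0.003,1],
    [-0.067,-0.011,0.505,0,0,-0.003,1],
    [-0.067,-0.011,0.505,0,0,-0.003,1],
  ],
)

```text
time_s: 18.27
eef_pos: [0.5132, 0.0042, 0.0231]
tcp_rot: [[0.054, 0.999, 0.002], [0.999, -0.054, 0.001], [0.001, 0.002, -1.0]]
contact_force: [-0.7, 0.7, 5.8]
finger_gap: 0.0234
gripper_force: 60.6
```

Run:
```python
from h import *
st(); row(.5848,-.306,.12,-10)
p,_=eyes.grab_frame('side'); crop(p,'pics/s9.png',250,130,410,290,3)
```

```text
18.27 [0.5132 0.0042 0.0231] yaw -3.1 q7 20.0 gap 0.0234 F [-0.7  0.7  5.8] 60.55760979652405
[-1.0, 0.29, -0.317, 0.001, -0.0, 0.038] frac 0.82
```

View pics/s9.png

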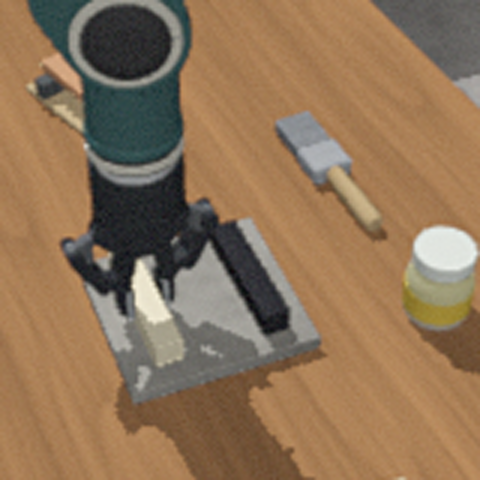

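The cream bar is gripped at mid-length, gap 23.4 mm. Carry it over to the cream tray.

Emit:
arm_command(
  motion=[
    [0,0,-0.05,0,0,0,1],
    [0,0,-0.17,0,0,0,1],
    [0,0,-0.33,0,0,0,1],
    [-0.1,0.03,-0.38,0,0,0.01,1],
    [-0.24,0.07,-0.38,0,0,0.02,1],
    [-0.4,0.115,-0.38,0,0,0.038,1],
    [-0.57,0.165,-0.38,0,0,0.038,1],
    [-0.74,0.215,-0.38,0,0,0.038,1],
    [-0.9,0.26,-0.38,0,0,0.038,1],
    [-1,0.29,-0.38,0,0,0.038,1],
  ],
)

```text
time_s: 19.58
eef_pos: [0.57, -0.2537, 0.1168]
tcp_rot: [[0.177, 0.984, -0.001], [0.984, -0.177, -0.002], [-0.002, -0.001, -1.0]]
contact_force: [-0.1, 0.1, -1.5]
finger_gap: 0.0237
gripper_force: 59.6
```

Run:
```python
from h import *
st(); row(.5848,-.306,.06,-10)
```

```text
19.57 [ 0.57   -0.2537  0.1168] yaw -10.2 q7 33.0 gap 0.0237 F [-0.1  0.1 -1.5] 59.58562910556793
[-0.195, 0.095, 0.227, -0.0, 0.001, -0.001] frac 1.0
```

Emit:
arm_command(
  motion=[
    [-0.1,0.05,0.05,0,0,0,1],
    [-0.18,0.09,0.13,0,0,0,1],
    [-0.19,0.093,0.2,0,0,0,1],
    [-0.19,0.093,0.227,0,0,0,1],
    [-0.19,0.093,0.227,0,0,0,1],
    [-0.19,0.093,0.227,0,0,0,1],
  ],
)

```text
time_s: 20.32
eef_pos: [0.5865, -0.2997, 0.061]
tcp_rot: [[0.172, 0.985, 0.001], [0.985, -0.172, -0.0], [0.0, 0.001, -1.0]]
contact_force: [0.2, 0.2, -0.4]
finger_gap: 0.0238
gripper_force: 59.6
```

Run:
```python
from h import *
st(); row(.5848,-.306,.016,-10)
p,_=eyes.grab_frame('top'); q,_=eyes.grab_frame('side')
a=p[130:270,360:500]; b=q[240:380,310:450]
cv2.imwrite('pics/m10.png',cv2.resize(np.hstack([a,b]),None,fx=2.8,fy=2.8,interpolation=2))
```

```text
20.32 [ 0.5865 -0.2997  0.061 ] yaw -9.9 q7 38.0 gap 0.0238 F [ 0.2  0.2 -0.4] 59.56769406795502
[-0.026, -0.002, 0.18, 0.0, -0.0, 0.001] frac 1.0
```

View pics/m10.png

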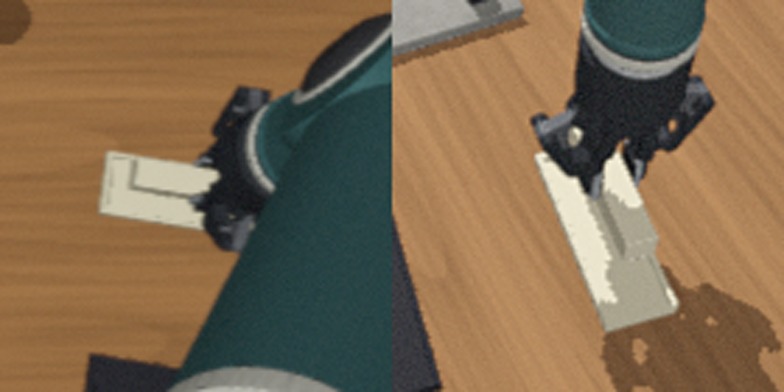

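The bar is parallel to the tray and above it. That was the last picture I may view, so from here on I check by numbers.

Emit:
arm_command(
  motion=[
    [-0.028,-0.002,0.07,0,0,0,1],
    [-0.028,-0.002,0.13,0,0,0,1],
    [-0.028,-0.002,0.165,0,0,0,1],
    [-0.028,-0.002,0.176,0,0,0,1],
    [-0.028,-0.002,0.18,0,0,0,1],
    [-0.028,-0.002,0.18,0,0,0,1],
  ],
)

```text
time_s: 21.18
eef_pos: [0.5845, -0.3072, 0.0156]
tcp_rot: [[0.173, 0.985, 0.001], [0.985, -0.173, -0.0], [-0.0, 0.001, -1.0]]
contact_force: [-0.2, -0.2, -1.8]
finger_gap: 0.024
gripper_force: 59.6
```

Emit:
arm_command(
  motion=[
    [0,0,0.004,0,0,0,1],
    [0,0,0.008,0,0,0,1],
    [0,0,0.008,0,0,0,1],
  ],
)

```text
time_s: 21.55
eef_pos: [0.5845, -0.3072, 0.0142]
tcp_rot: [[0.173, 0.985, 0.001], [0.985, -0.173, 0.0], [0.0, 0.001, -1.0]]
contact_force: [-1.4, 0.2, 5.0]
finger_gap: 0.0235
gripper_force: 60.3
```

Contact on the floor. Release and rise.

Emit:
arm_command(
  motion=[
    [0,0,0,0,0,0,0.7],
    [0,0,0,0,0,0,0.5],
    [0,0,0,0,0,0,0.3],
    [0,0,-0.01,0,0,0,0],
    [0,0,-0.03,0,0,0,0],
    [0,0,-0.15,0,0,0,0],
    [0,0,-0.3,0,0,0,0],
    [0,0,-0.5,0,0,0,0],
  ],
)

```text
time_s: 22.55
eef_pos: [0.5836, -0.3067, 0.1389]
tcp_rot: [[0.173, 0.985, -0.002], [0.985, -0.173, 0.001], [0.0, -0.002, -1.0]]
contact_force: [1.3, -0.2, -0.8]
finger_gap: 0.0857
gripper_force: 0.0
```

Run:
```python
from h import *
st(); row(.6088,-.0046,.14,-3.2)
```

```text
22.55 [ 0.5836 -0.3067  0.1389] yaw -10.0 q7 36.0 gap 0.0857 F [ 1.3 -0.2 -0.8] 0.0
[1.0, -0.091, -0.003, -0.001, -0.0, -0.038] frac 0.83
```

Emit:
arm_command(
  motion=[
    [1,-0.09,0,0,0,-0.038,0],
    [1,-0.09,0,0,0,-0.038,0],
    [1,-0.09,0,0,0,-0.038,0],
    [1,-0.09,0,0,0,-0.038,0],
    [1,-0.09,0,0,0,-0.038,0],
  ],
)

```text
time_s: 23.18
eef_pos: [0.6059, -0.0493, 0.1382]
tcp_rot: [[0.044, 0.999, -0.0], [0.999, -0.044, 0.003], [0.003, -0.0, -1.0]]
contact_force: [-0.3, -0.6, 0.7]
finger_gap: 0.0854
gripper_force: 0.0
```

Run:
```python
from h import *
st(); row(.6083,-.0047,.12,-3.2)
```

```text
23.18 [ 0.6059 -0.0493  0.1382] yaw -2.5 q7 19.0 gap 0.0854 F [-0.3 -0.6  0.7] 0.0
[0.178, 0.002, 0.073, -0.0, -0.001, 0.004] frac 1.0
```

Emit:
arm_command(
  motion=[
    [0.178,0.002,0.073,0,0,0.004,0],
    [0.178,0.002,0.073,0,0,0.004,0],
    [0.178,0.002,0.073,0,0,0.004,0],
    [0.178,0.002,0.073,0,0,0.004,0],
  ],
)

```text
time_s: 23.68
eef_pos: [0.6083, -0.0146, 0.1207]
tcp_rot: [[0.069, 0.998, 0.001], [0.998, -0.069, -0.001], [-0.001, 0.001, -1.0]]
contact_force: [0.0, -0.4, -0.2]
finger_gap: 0.0854
gripper_force: 0.0
```

Run:
```python
from h import *
st(); row(.6083,-.0047,.0228,-3.2)
```

```text
23.68 [ 0.6083 -0.0146  0.1207] yaw -4.0 q7 15.0 gap 0.0854 F [ 0.  -0.4 -0.2] 0.0
[0.04, -0.003, 0.391, 0.0, 0.0, -0.004] frac 1.0
```

Emit:
arm_command(
  motion=[
    [0,0,0.1,0,0,0,0],
    [0,0,0.2,0,0,0,0],
    [0,0,0.2,0,0,0,0],
    [0,0,0.2,0,0,0,0],
  ],
)

```text
time_s: 24.18
eef_pos: [0.6088, -0.0136, 0.0711]
tcp_rot: [[0.068, 0.998, 0.001], [0.998, -0.068, -0.0], [-0.0, 0.001, -1.0]]
contact_force: [0.3, -0.4, -0.0]
finger_gap: 0.0853
gripper_force: 0.0
```

Run:
```python
from h import *
st(); row(.6083,-.0047,.0228,-3.2)
```

```text
24.18 [ 0.6088 -0.0136  0.0711] yaw -3.9 q7 17.0 gap 0.0853 F [ 0.3 -0.4 -0. ] 0.0
[0.035, -0.005, 0.193, 0.0, 0.0, -0.004] frac 1.0
```

Emit:
arm_command(
  motion=[
    [0.035,-0.003,0,0,0,-0.004,0],
    [0.035,-0.003,0.1,0,0,-0.004,0],
    [0.035,-0.003,0.18,0,0,-0.004,0],
    [0.035,-0.003,0.193,0,0,-0.004,0],
    [0.035,-0.003,0.193,0,0,-0.004,0],
    [0.035,-0.003,0.193,0,0,-0.004,0.4],
    [0.035,-0.003,0.193,0,0,-0.004,0.7],
    [0.035,-0.003,0.193,0,0,-0.004,1],
    [0.035,-0.003,0.193,0,0,-0.004,1],
    [0.035,-0.003,0.193,0,0,-0.004,1],
  ],
)

```text
time_s: 25.42
eef_pos: [0.6085, -0.0038, 0.0224]
tcp_rot: [[0.054, 0.999, 0.001], [0.999, -0.054, 0.0], [0.0, 0.001, -1.0]]
contact_force: [-0.9, -0.6, 5.2]
finger_gap: 0.0236
gripper_force: 60.0
```

Run:
```python
from h import *
st(); row(.4022,-.2809,.13,-10.2)
```

```text
25.43 [ 0.6085 -0.0038  0.0224] yaw -3.1 q7 19.0 gap 0.0236 F [-0.9 -0.6  5.2] 60.0479131937027
[-1.0, -0.663, -0.375, 0.0, -0.0, 0.039] frac 0.87
```

Emit:
arm_command(
  motion=[
    [0,0,-0.05,0,0,0,1],
    [0,0,-0.17,0,0,0,1],
    [0,0,-0.33,0,0,0,1],
    [-0.1,-0.066,-0.4,0,0,0.01,1],
    [-0.24,-0.16,-0.4,0,0,0.02,1],
    [-0.4,-0.265,-0.4,0,0,0.039,1],
    [-0.57,-0.38,-0.4,0,0,0.039,1],
    [-0.74,-0.49,-0.4,0,0,0.039,1],
    [-0.9,-0.6,-0.4,0,0,0.039,1],
    [-1,-0.663,-0.4,0,0,0.039,1],
  ],
)

```text
time_s: 26.68
eef_pos: [0.4268, -0.2462, 0.1222]
tcp_rot: [[0.179, 0.984, -0.0], [0.984, -0.179, 0.0], [0.0, -0.0, -1.0]]
contact_force: [0.7, 0.1, -0.7]
finger_gap: 0.024
gripper_force: 59.3
```

Run:
```python
from h import *
st(); row(.4024,-.280,.06,-10.2)
```

```text
26.68 [ 0.4268 -0.2462  0.1222] yaw -10.3 q7 37.0 gap 0.024 F [ 0.7  0.1 -0.7] 59.250004291534424
[-0.15, -0.072, 0.249, -0.0, -0.0, -0.001] frac 1.0
```

Emit:
arm_command(
  motion=[
    [-0.08,-0.04,0.05,0,0,0,1],
    [-0.14,-0.07,0.13,0,0,0,1],
    [-0.15,-0.072,0.2,0,0,0,1],
    [-0.15,-0.072,0.24,0,0,0,1],
    [-0.15,-0.072,0.249,0,0,0,1],
    [-0.15,-0.072,0.249,0,0,0,1],
  ],
)

```text
time_s: 27.42
eef_pos: [0.4051, -0.2778, 0.0596]
tcp_rot: [[0.175, 0.985, 0.0], [0.985, -0.175, 0.0], [0.0, 0.0, -1.0]]
contact_force: [0.7, -0.2, -2.0]
finger_gap: 0.0237
gripper_force: 59.2
```

Run:
```python
from h import *
st(); row(.4024,-.280,.0155,-10.2)
p,_=eyes.grab_frame('top')
# dark tray left part: corners fit for a check
t=cv2.imread('pics/top0.png'); m=(t[245:300,375:470].max(2)<50).astype(np.uint8)
c=max(cv2.findContours(m,0,2)[0],key=cv2.contourArea); r=cv2.minAreaRect(c); print(r, w(r[0][0]+375,r[0][1]+245,.009))
```

```text
27.43 [ 0.4051 -0.2778  0.0596] yaw -10.1 q7 48.0 gap 0.0237 F [ 0.7 -0.2 -2. ] 59.24717903137207
[-0.011, -0.009, 0.176, 0.0, -0.0, 0.001] frac 1.0
((45.587181091308594, 27.39434051513672), (61.23445129394531, 22.12187957763672), 9.7824068069458) [ 0.40197794 -0.28050798  0.009     ]
```

The tray position is confirmed, so I'll lower.

Emit:
arm_command(
  motion=[
    [-0.011,-0.009,0.06,0,0,0,1],
    [-0.011,-0.009,0.12,0,0,0,1],
    [-0.011,-0.009,0.16,0,0,0,1],
    [-0.011,-0.009,0.172,0,0,0,1],
    [-0.011,-0.009,0.178,0,0,0,1],
    [-0.011,-0.009,0.178,0,0,0,1],
  ],
)

```text
time_s: 28.22
eef_pos: [0.402, -0.2806, 0.0152]
tcp_rot: [[0.176, 0.984, 0.0], [0.984, -0.176, -0.0], [-0.0, 0.0, -1.0]]
contact_force: [0.5, 0.4, -1.6]
finger_gap: 0.0235
gripper_force: 59.3
```

Emit:
arm_command(
  motion=[
    [0,0,0.004,0,0,0,1],
    [0,0,0.006,0,0,0,1],
    [0,0,0.006,0,0,0,1],
  ],
)

```text
time_s: 28.6
eef_pos: [0.402, -0.2805, 0.0136]
tcp_rot: [[0.176, 0.984, 0.0], [0.984, -0.176, 0.0], [0.0, 0.0, -1.0]]
contact_force: [-0.8, -0.1, -1.8]
finger_gap: 0.0235
gripper_force: 59.3
```

Emit:
arm_command(
  motion=[
    [0,0,0.002,0,0,0,1],
    [0,0,0.004,0,0,0,1],
    [0,0,0.004,0,0,0,1],
  ],
)

```text
time_s: 28.98
eef_pos: [0.402, -0.2805, 0.0133]
tcp_rot: [[0.176, 0.984, 0.001], [0.984, -0.176, 0.001], [0.001, 0.0, -1.0]]
contact_force: [-2.3, 3.0, 9.2]
finger_gap: 0.0236
gripper_force: 60.7
```

Emit:
arm_command(
  motion=[
    [0,0,0,0,0,0,0.7],
    [0,0,0,0,0,0,0.5],
    [0,0,0,0,0,0,0.3],
    [0,0,-0.01,0,0,0,0],
    [0,0,-0.03,0,0,0,0],
    [0,0,-0.15,0,0,0,0],
    [0,0,-0.3,0,0,0,0],
    [0,0,-0.5,0,0,0,0],
    [0,0,-0.7,0,0,0,0],
    [-0.3,0,-0.7,0,0,0,0],
  ],
)

```text
time_s: 30.22
eef_pos: [0.3971, -0.3379, 0.1915]
tcp_rot: [[0.162, 0.987, 0.009], [0.987, -0.162, 0.001], [0.002, 0.009, -1.0]]
contact_force: [1.6, -0.5, -0.1]
finger_gap: 0.0854
gripper_force: 0.0
```

Run:
```python
from h import *
st(); row(.2,-.55,.2,-50)
```

```text
30.23 [ 0.3971 -0.3379  0.1915] yaw -9.3 q7 46.0 gap 0.0854 F [ 1.6 -0.5 -0.1] 0.0
[-0.964, -0.64, -0.042, 0.003, -0.002, 0.226] frac 1.0
```

Emit:
arm_command(
  motion=[
    [-0.96,-0.64,0,0,0,0.22,0],
    [-0.96,-0.64,0,0,0,0.22,0],
    [-0.96,-0.64,0,0,0,0.22,0],
    [-0.96,-0.64,0,0,0,0.22,0],
    [-0.96,-0.64,0,0,0,0.22,0],
    [-0.96,-0.64,0,0,0,0.22,0],
    [-0.96,-0.64,0,0,0,0.22,0],
    [-0.96,-0.64,0,0,0,0.22,0],
  ],
)

```text
time_s: 31.22
eef_pos: [0.1928, -0.5492, 0.1874]
tcp_rot: [[0.761, 0.648, 0.001], [0.648, -0.761, 0.001], [0.001, -0.0, -1.0]]
contact_force: [0.3, -0.2, 0.3]
finger_gap: 0.0854
gripper_force: 0.0
```

Run:
```python
from h import *
st()
p,d=eyes.grab_frame('top'); d0=np.load('top0.npy'); p0=cv2.imread('pics/top0.png'); cv2.imwrite('pics/topf.png',p)
c=eyes.calibration('top'); v,u=np.mgrid[0:400,0:640]
X=(np.stack([(u-c['mtx'][0,2])/c['mtx'][0,0],(v-c['mtx'][1,2])/c['mtx'][1,1],np.ones_like(d)],-1)*d[...,None]-c['t'])@c['R']
z=X[...,2]
def rep(n,cen,lo,hi,ax,r=.11):
    m=(z>lo)&(z<hi)&(np.hypot(X[...,0]-cen[0],X[...,1]-cen[1])<r)
    m=cv2.morphologyEx(m.astype(np.uint8),cv2.MORPH_OPEN,np.ones((3,3)))>0
    P=X[m]; (cx,cy),s,_=R=cv2.minAreaRect(P[:,:2].astype(np.float32)*1000); b=cv2.boxPoints(R)
    e=max([b[1]-b[0],b[2]-b[1]],key=np.linalg.norm)
    print(n,m.sum(),'centre',round(cx),round(cy),'size',np.round(s),'yaw',np.degrees(np.arctan2(e[1],e[0])).round(1),'place yaw',ax,'z',np.median(P[:,2]).round(4),'z std',P[:,2].std().round(4))
rep('batt',(.592,.298),.033,.06,-75.8)
rep('bar_cream',(.585,-.306),.022,.05,-100)
rep('bar_grey',(.402,-.2805),.022,.05,-100)
rep('cup',(.405,.281),.05,.09,0,.06)
print('grey/cream colour',p[(z>.022)&(z<.05)&(np.hypot(X[...,0]-.402,X[...,1]+.2805)<.05)].mean(0),p[(z>.022)&(z<.05)&(np.hypot(X[...,0]-.585,X[...,1]+.306)<.05)].mean(0))
print('bystanders diff',cv2.absdiff(p,p0)[110:160,225:370].mean(), cv2.absdiff(p,p0)[110:160,225:370].max())
```

```text
31.23 [ 0.1928 -0.5492  0.1874] yaw -49.6 q7 44.0 gap 0.0854 F [ 0.3 -0.2  0.3] 0.0
batt 1346 centre 593 300 size [ 59. 130.] yaw -77.5 place yaw -75.8 z 0.0415 z std 0.0017
bar_cream 494 centre 585 -305 size [120.  26.] yaw 80.0 place yaw -100 z 0.0318 z std 0.0021
bar_grey 522 centre 403 -279 size [120.  25.] yaw 79.9 place yaw -100 z 0.0319 z std 0.0019
cup 222 centre 405 283 size [55. 56.] yaw -89.5 place yaw 0 z 0.0686 z std 0.0069
grey/cream colour [38.17096019 33.49648712 32.92505855] [158.5        181.67156863 186.91911765]
bystanders diff 1.6200459770114943 14
```

```bash
python3 -c "
from rig import job
print(job.sign_off())"
```

```text
the job is handed in; nothing more can be done
None
```

The job is handed in at about 31 s: by the last depth image the cup, shelf and both bars sit within about 3 mm of their places, the jar and brush look unmoved, and the verdict itself was not reported back.

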